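Part the press-fit bearing housing with a wedge

ROBOT

A 6-joint arm with a two-finger parallel gripper is mounted at the origin on the work surface. World frame = base frame: x ahead of the robot, y to its left, z up, the work surface at z = 0. Lengths are in m, angles in rad, forces in N, time in s.
With the tool pointing down it reaches from about 0.275 to 1 m from the base axis. Payload 8.4 kg.
Tool frame: the origin (TCP) lies at the very end of the fingers, on their centre line; the grasp point (between the pads) lies behind it (manip.pinch_z is the z of the grasp point in the tool frame, in m); z points along the fingers, y is the direction in which the jaws open and shut (so a half turn about z gives the same grasp; the last joint's range is limited). The gripper opens to 85 mm and grips with 20 to 120 N. Pads are 22 mm wide; open, the fingers measure 114 mm over their backs; the gripper's body (76 mm by 85 mm) begins 54 mm behind the grasp point. The pads swing forward as they close: fully open they stand 13 mm farther back than shut.
Start: joints at [1.223, 0.353, 1.633, -0, 1.155, -0.002], TCP at [0.212, 0.588, 0.208] pointing down, gripper open.
Joint ranges: [-2.63, 2.63], [-0.92, 2.1], [0.06, 2.66], [-1.3, 4.44], [0, 2.69], [-3.02, 3.02]. Speed limits (rad/s): [2.22, 2.22, 2.79, 3.14, 3.14, 3.14].

INTERFACE

Orientations are given as a 3x3 rotation matrix whose columns are the frame's x, y, z axes.
In Python, from station import get_state, camera, camera_model, manip gives the robot as it stands. The module is installed in compiled form; this text tells all that it offers.
- The arm moves only by the tool jog_arm, never from a script. Its argument "moves" is one flat list of numbers, 7 for each row, row after row: the turn, a rotation vector about the tool's x, y, z in rad, then the shift along the tool's x, y, z in mm, then the closure, from -1 (fully open) to 1 (shut). A call has 1 to 12 rows; each row shifts and turns the pose as measured when the row begins, along the tool's axes as they then stand; what a row does not reach is not made up. A row lasts 1/8 s, in which the tool goes at most 62.5 mm and 10.7 degrees, less where a joint would pass 70% of its speed; a pose out of reach is approached as far as the arm can. A call with a gripper value outside its range is refused whole. The fingers move at their own pace and stop on an object; the grip force is fixed at half the most. Time passes only in rows, so rows that do not move let the fingers close. It gives the time, the measured TCP pose, the force and the opening at its end, in the units of the state.
- get_state(): the state, without advancing time (a new reading comes with each control period).
- camera(name): name is "scene" or "top"; returns the picture (384x512x3 uint8, red, green, blue); there is no depth.
- camera_model(name): a dict with "K" (3x3 intrinsics, pixels), "rvec" (rotation vector, rad) and "tvec" (3), from world to camera coordinates, as OpenCV has them. Camera axes: x right, y down, z forward; pixel columns grow to the right and rows downward; lengths in m; the calibration is good to about 2 mm. A picture is of the moment at which its call begins. camera_model takes no time and is no camera call.
- manip.sign_off(): hands the job in, once; it reports no verdict.
The state is a dict: "time_s": time; "joint_pos": joint angles; "joint_velocities": joint speeds; "effort": joint torques, N m; "eef_pos": TCP position; "eef_rot": TCP orientation; "contact_force": force on the tool from outside, world axes, zero at the start; "moment": the same for the moment, N m; "grip_width": finger opening in m.
Only numpy, scipy, OpenCV 4.12 (cv2) and the standard library are available. Lean on these libraries where they do the work, as an engineer would, in place of code of your own. Each camera call takes 0.05 s, during which the arm holds its last target.

TASK

Part the two halves of the press-fit bearing housing evenly with the orange-handled wedge from the tool rack: push it down into the notch at one end of the seam a little over half-way, pull it out and push it into the notch at the other end until its black shoulder is at the housing, then go back to the first notch and push it fully home there too. Leave the wedge standing in that last notch and let go. Only the wedge may push on the loose aluminium half, which must never be badly cocked, so do not push the wedge fully in on the first go.

Things in the scene. Friction and masses are not known exactly. Their poses are not given: they have to be found in the camera images.
- wedge_grip (a point): Centre of the wedge's orange handle (24 x 24 x 70 mm tall). Loose tool, 0.14 kg, hangs tip down in the rack. z up. Black shoulder plate 44 (x) x 30 (y) mm, underside 41 mm below this point; yellow blade below it, 64 mm long, tip 105 mm below this point. Blade thickness along x: 3 mm at the tip, even taper to 19 mm at the shoulder; width along y 18 mm. Grip along x or y.
- rack: Fixed plywood rack, 70 (x) x 260 (y) x 80 mm high, origin at the centre of its underside. Three 26 mm square slots 85 mm apart in a row along y hold the wedge and, in any order, two tools with like handles that are of no use here: blue-handled punch, green-handled scraper. Handles have most room for fingers along x. A tool leaves the rack when lifted straight up 70 mm.
- notch_a (a point): Middle of the pry notch at one end of the seam, level with the housing's top, 99 mm above the table. y runs along the seam towards notch_b, 120 mm away; x across the seam, from dark to aluminium half. 48 mm long along y; 21 mm wide at the top, narrowing to a 3 mm slot 10 mm down, 70 mm deep. The wedge goes straight down, its x across the seam, either way round. The point is fixed to the dark half.
- notch_b (a point): The same at the other (+y) end, same axes. The deeper the wedge tip, the wider it opens its end: about 3.5 mm with the tip 32 mm below the housing's top, 5 mm at 38, 7 mm at 44, 10 mm at 56, 12 mm with the shoulder on the top (64). Takes 5 to 15 N. An opened end stays open when the wedge is pulled out; the other end does not move. On the first go the tip should reach 30 to 44 mm deep.
- housing: The dark steel half, 160 (y) x 45 x 75 mm high, on a fixed base plate with rails. Origin at its underside, on the seam, midway between the notches; axes as the notches. It carries the aluminium half and floats across the seam (x) by up to 25 mm at about 1 N, so it centres itself on the wedge. Its top is flat but for a round boss 12 mm high mid-way between the ends and 5 mm screw heads.
- gap_a (a joint): How far the halves are parted at notch_a, in m: 0 shut, 0.020 at most; a press fit that holds by friction of about 7 N, no spring.
- gap_b (a joint): The same at notch_b.
- half: The loose aluminium half, 160 mm along y, 45 mm across, 75 mm high. Origin on its mating face, at its underside, below notch_a. z up, y along its mating face towards notch_b, x away from the dark half; parallel to the notch axes when the seam is even. It must never be cocked more than 0.085 rad from them (10 mm more gap at one end than at the other).
Not all that is in view belongs to the job. Leave any white look-alike of the part that bears wedge_grip alone.

How it is judged:
On the way, in this order (a step that is already met when the one before it is completed fails the run):
1. the wedge is worked into one notch and parts that end by more than 2 mm, the other end still shut (below 1.5 mm) (((value of joint gap_a above 0.002 m and value of joint gap_b below 0.0015 m and horizontal distance between wedge_grip and notch_a below 0.02 m and z of wedge_grip in the frame of notch_a below 0.095 m) or (value of joint gap_b above 0.002 m and value of joint gap_a below 0.0015 m and horizontal distance between wedge_grip and notch_b below 0.02 m and z of wedge_grip in the frame of notch_b below 0.095 m))).
2. the wedge, in the other notch, parts that end by more than 7.5 mm, the first end standing between 2 and 7.5 mm (((value of joint gap_b above 0.0075 m and value of joint gap_a between 0.002 and 0.0075 m and horizontal distance between wedge_grip and notch_b below 0.02 m and z of wedge_grip in the frame of notch_b below 0.055 m) or (value of joint gap_a above 0.0075 m and value of joint gap_b between 0.002 and 0.0075 m and horizontal distance between wedge_grip and notch_a below 0.02 m and z of wedge_grip in the frame of notch_a below 0.055 m))).
3. both ends are parted by more than 7.5 mm (value of joint each of gap_a, gap_b above 0.0075 m).
At the end, for the whole second after the job is handed in: Both ends of the seam are parted by more than 7.5 mm, the halves are parallel within 0.04 rad, and the wedge stands upright (within 15 degrees) in one of the two notches, within 20 mm of its middle, with its shoulder within 14 mm of the housing's top face (all of step 3 and angle between the x axis of half and the x axis of notch_a, either way round below 0.04 rad and angle between wedge_grip's own z axis and vertical below 0.26 rad and ((horizontal distance between wedge_grip and notch_a below 0.02 m and z of wedge_grip in the frame of notch_a below 0.055 m) or (horizontal distance between wedge_grip and notch_b below 0.02 m and z of wedge_grip in the frame of notch_b below 0.055 m))); the robot touches nothing.
It fails at once if the loose half is cocked by more than 0.085 rad (4.9 degrees) (angle between the x axis of half and the x axis of notch_a, either way round above 0.085 rad).
It fails at once if the gripper pushes on the loose half itself (contact force between the fingers and half above 3 N).
It fails at once if the arm pushes on the loose half itself (contact force between the arm and half above 3 N).
It also fails if it takes over 54 s, if anything falls off the work surface, if the arm or the gripper's body presses on something with over 40 N, if the wrist force passes 120 N, or if a joint passes its speed limit or range.

## Working session

There is one attempt and no reset: what is moved stays moved. The work goes in short steps, Python scripts to look and compute and a tool call to move; the robot and the scene stay as the last step left them, time stands still between calls to the robot, and variables do not carry over. Pictures are saved under pics/ and viewed, and the job is handed in when it is done.

Besides the shell and the picture viewer there is one more tool, called in YAML: its name, and indented under it one key for each argument. jog_arm: Moves the arm, as the interface text tells. Its arguments: {"type":"object","properties":{"moves":{"type":"array"}},"required":["moves"]}

```bash
mkdir -p pics; ls
python3 - <<'E'
from station import get_state,camera,camera_model,manip
import cv2
s=get_state()
for k in s: print(k,s[k])
print(manip.pinch_z)
for n in("scene","top"):
    print(n,camera_model(n)); cv2.imwrite(f'pics/{n}0.png',cv2.cvtColor(camera(n),cv2.COLOR_RGB2BGR))
E
```

```text
pics
time_s 0.0
joint_pos [ 1.22264816e+00  3.53671031e-01  1.63416284e+00 -8.89967890e-06
  1.15518295e+00 -2.40651256e-03]
joint_velocities [ 2.85924995e-04  1.07797257e-04 -4.42123258e-04  1.41846889e-03
 -6.28125113e-04  1.79368704e-05]
effort [-1.34717287e-03 -6.05256200e+01 -3.42066371e+01 -4.64428820e-05
  9.56946169e-03 -5.43084511e-08]
eef_pos [0.21163774 0.58752246 0.20753513]
eef_rot [[-9.40825591e-01  3.38890806e-01 -4.78209747e-04]
 [ 3.38891143e-01  9.40824635e-01 -1.34149742e-03]
 [-4.70963241e-06 -1.42417616e-03 -9.99998986e-01]]
contact_force [-0.07866429  0.44233711 -0.05442428]
moment [0.02220628 0.03648324 0.02622409]
grip_width 0.0853305570740502
-0.0187
scene {'K': array([[487.25486089,   0.        , 249.25932333],
       [  0.        , 487.25486089, 191.24191776],
       [  0.        ,   0.        ,   1.        ]]), 'rvec': array([ 2.43792761,  0.90224925, -0.28297994]), 'tvec': array([-0.40403113, -0.26621221,  1.23257767])}
top {'K': array([[353.87810048,   0.        , 253.69547115],
       [  0.        , 353.87810048, 188.82697787],
       [  0.        ,   0.        ,   1.        ]]), 'rvec': array([ 2.21805007, -2.18115271,  0.07281844]), 'tvec': array([-0.05082944,  0.52912791,  0.95996249])}
```

View pics/scene0.png

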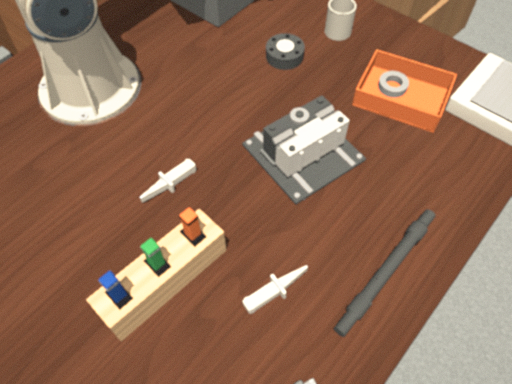

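View pics/top0.png

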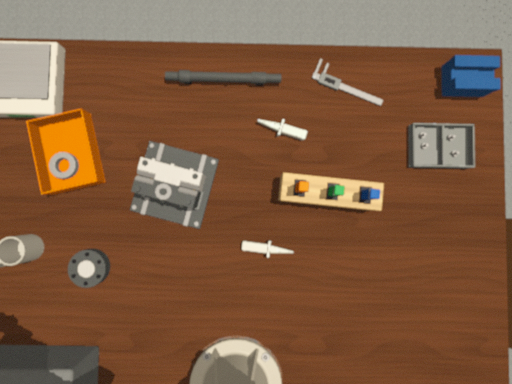

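```bash
cat > h.py <<'E'
import numpy as np,cv2
from station import camera_model
def proj(n,P):
    m=camera_model(n); p,_=cv2.projectPoints(np.array(P,float).reshape(-1,3),m['rvec'],m['tvec'],m['K'],None); return p.reshape(-1,2)
def ray(n,u,v,z):
    m=camera_model(n);R=cv2.Rodrigues(m['rvec'])[0];C=-R.T@m['tvec'];d=R.T@np.linalg.inv(m['K'])@[u,v,1]
    return C+d*(z-C[2])/d[2]
E
python3 - <<'E'
import cv2
from h import *
for n in("scene","top"):print(n,proj(n,[[0,0,0],[.2116,.5875,.2075],[.4,0,0],[.4,.2,0]]))
t=cv2.imread('pics/top0.png');s=cv2.imread('pics/scene0.png')
def c(im,x,y,w,h,k,f):cv2.imwrite(f,cv2.resize(im[y:y+h,x:x+w],None,fx=k,fy=k,interpolation=cv2.INTER_CUBIC))
c(t,125,135,100,95,6,'pics/th.png');c(t,270,165,120,55,6,'pics/tr.png')
c(s,235,90,140,110,5,'pics/sh.png');c(s,80,195,155,145,4,'pics/sr.png')
E
```

```text
scene [[ 89.54027441  86.00458069]
 [304.27910828 -65.2654562 ]
 [203.77644119 169.71855317]
 [261.47759617 117.57287263]]
top [[234.95783762 383.88332897]
 [-41.61201939 327.38159448]
 [237.74265576 235.60709165]
 [165.45626446 234.4821116 ]]
```

View pics/th.png

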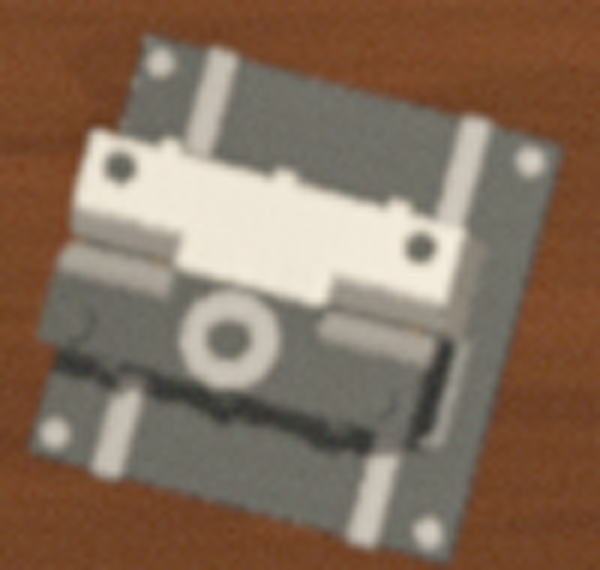

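View pics/tr.png

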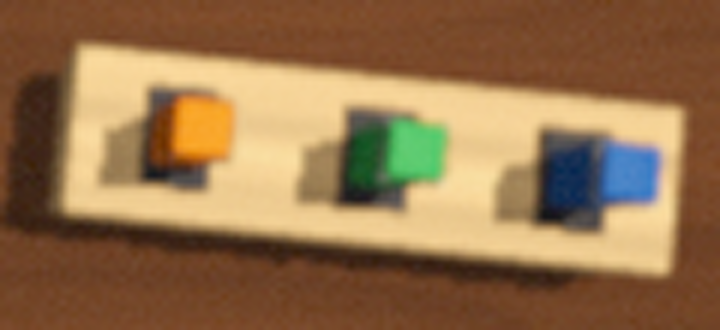

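View pics/sh.png

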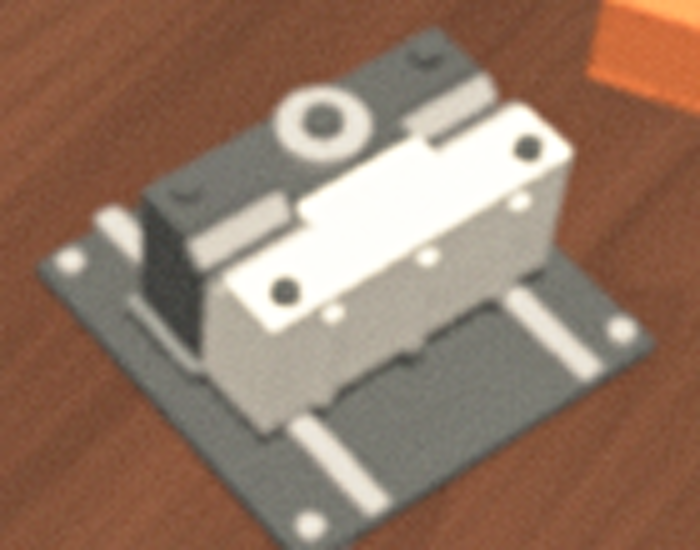

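View pics/sr.png

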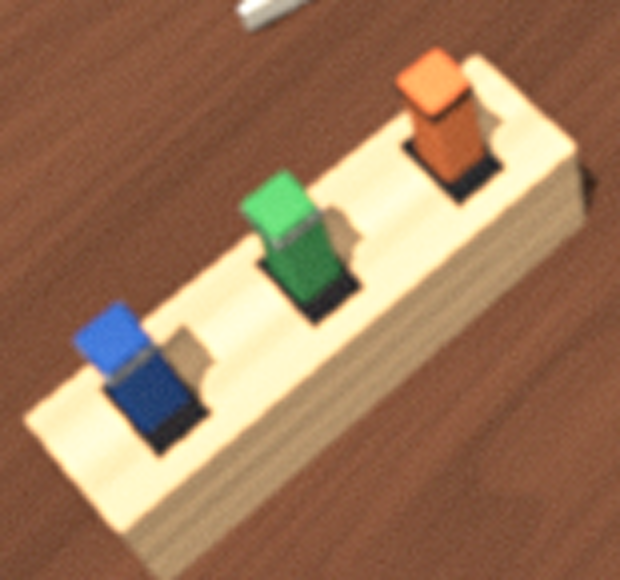

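Run:
```python
import numpy as np
from h import *
from scipy.optimize import least_squares
def fit(obs,x0,hz=False):
    # obs: list (cam, k,ox,oy,u,v, X,Y,Z)
    def res(p,pix=False):
        r=[]
        c,s=np.cos(p[2]),np.sin(p[2])
        for n,k,ox,oy,u,v,X,Y,Z in obs:
            X,Y=X/1e3,Y/1e3;z=p[3] if hz else Z/1e3
            q=proj(n,[p[0]+c*X-s*Y,p[1]+s*X+c*Y,z])[0]
            r+=list(q-[(u+.5)/k-.5+ox,(v+.5)/k-.5+oy])
        return np.array(r)
    f=least_squares(res,x0,loss='soft_l1'); print(f.x.round(4),np.degrees(f.x[2]).round(2)); print(res(f.x).reshape(-1,2).round(1).tolist()); return f.x
T=("top",6,125,135);S=("scene",5,235,90)
H=[T+(a,b,X,Y,99) for a,b,X,Y in[(92,130,45,80),(468,230,45,-80),(188,232,10.5,36),(75,212,10.5,80),(333,275,10.5,-36),(448,303,10.5,-80),(165,297,-10.5,36),(320,338,-10.5,-36),(430,362,-10.5,-80),(57,275,-10.5,80),(38,342,-45,80)]]
H+=[S+(a,b,X,Y,99) for a,b,X,Y in[(575,150,45,80),(270,332,45,-80),(143,188,-45,-80),(437,28,-45,80),(225,275,10.5,-80),(190,242,-10.5,-80),(490,75,-10.5,80),(525,103,10.5,80)]]
p=fit(H,[.5,.2,-.25]);fit(H[:11],p);fit(H[11:],p)
c,s=np.cos(p[2]),np.sin(p[2])
for y in(-.06,.06):print('notch',p[0]-s*y,p[1]+c*y)
T=("top",6,270,165);S=("scene",4,80,195)
# rack frame: y left(+) 
R=[T+(a,b,X,Y,80) for a,b,X,Y in[(78,42,35,130),(685,105,35,-130),(672,272,-35,-130),(62,215,-35,130)]]+[S+(a,b,X,Y,80) for a,b,X,Y in[(25,418,-35,-130),(480,55,-35,130),(577,148,35,130),(125,532,35,-130)]]
q=fit(R,[.5,-.2,-.1])
c,s=np.cos(q[2]),np.sin(q[2]);print('slot',q[0]-s*.085,q[1]+c*.085)
W=[T+(a,b,X,Y,0) for a,b,X,Y in[(180,95,12,12),(235,98,12,-12),(230,163,-12,-12),(170,160,-12,12)]]+[S+(a,b,X,Y,0) for a,b,X,Y in[(397,82,-12,-12),(437,47,-12,12),(474,83,12,12),(433,115,12,-12)]]
fit(W,[q[0],q[1]+.08,q[2],.15],True)
```

```text
[ 0.5389  0.1797 -0.2448] -14.03
[[0.2, 0.2], [-1.1, 0.0], [-2.7, 1.0], [-0.8, -0.2], [0.8, 1.2], [-1.5, 1.1], [-1.2, -1.8], [0.7, -1.2], [-0.7, -0.7], [-0.1, -2.7], [-0.8, -0.6], [-0.6, 0.9], [0.4, 0.0], [-0.5, 0.8], [-0.3, -0.1], [-1.0, 0.4], [-0.1, 0.5], [-0.7, 0.0], [-1.3, 0.3]]
[ 0.5383  0.178  -0.2339] -13.4
[[0.5, 0.8], [-0.6, -0.1], [-2.1, 1.3], [-0.3, 0.3], [1.5, 1.3], [-0.7, 1.0], [-0.5, -1.4], [1.5, -1.1], [0.1, -0.8], [0.5, -2.1], [0.0, 0.0]]
[ 0.5391  0.1811 -0.2507] -14.37
[[-0.1, 0.7], [0.6, -0.4], [-0.0, 0.3], [0.4, -0.3], [-0.6, -0.1], [0.3, -0.0], [-0.0, -0.2], [-0.7, 0.1]]
notch 0.5243331976448757 0.12146644025428285
notch 0.5534179067447036 0.23788843000097284
[ 0.525  -0.2406 -0.0865] -4.95
[[-0.3, 0.4], [-1.4, 0.3], [-1.5, -0.5], [-0.3, -1.4], [0.2, 0.3], [-0.5, 0.3], [-0.2, -0.1], [-1.3, 0.4]]
slot 0.5322937567002871 -0.1559239612547395
[ 0.5319 -0.1567 -0.0717  0.1545] -4.11
[[-1.2, -0.3], [-0.3, 0.1], [-0.3, -0.7], [-0.4, -1.0], [-0.6, 0.0], [-0.2, 0.3], [-0.4, -0.4], [-0.6, 0.2]]
```

```bash
cat >> h.py <<'E'
from station import get_state
from scipy.spatial.transform import Rotation as Ro
def plan(P,head,n,g,verb=True):
    """P target TCP, head: target heading deg of tool y, n rows"""
    s=get_state();R=np.array(s['eef_rot']);p=np.array(s['eef_pos']);P=np.array(P,float)
    h=np.radians(head);y=np.array([np.cos(h),np.sin(h),0]);z=np.array([0,0,-1.]);Rt=np.c_[np.cross(y,z),y,z]
    print('t',s['time_s'],'pos',p.round(4),'head',np.degrees(np.arctan2(R[1,1],R[0,1])).round(2),'F',np.array(s['contact_force']).round(1),'w',round(s['grip_width'],4))
    for i in range(n):
        rv=Ro.from_matrix(R.T@Rt).as_rotvec()/(n-i)
        d=R.T@(P-p)*1e3/(n-i)
        rv=rv.round(3);d=d.round(1)
        print(', '.join(f'{v:g}' for v in [*rv,*d,g]))
        p=p+R@d/1e3;R=R@Ro.from_rotvec(rv).as_matrix()
E
python3 -c "
from h import *
plan([.532,-.156,.2],-4.95,14,-1)"
```

```text
t 0.1 pos [0.2117 0.5876 0.2076] head 70.19 F [-1.1 -0.2 -0. ] w 0.0853
-0, 0, 0.094, -39.5, -42.2, 0.6, -1
-0, 0, 0.094, -43.3, -38.3, 0.6, -1
-0, 0, 0.094, -46.7, -34.1, 0.6, -1
-0, 0, 0.094, -49.7, -29.5, 0.6, -1
-0, 0, 0.094, -52.3, -24.8, 0.6, -1
-0, 0, 0.093, -54.4, -19.7, 0.6, -1
-0, 0, 0.094, -56, -14.6, 0.6, -1
-0, 0, 0.093, -57.1, -9.3, 0.6, -1
-0, 0, 0.094, -57.7, -3.9, 0.6, -1
-0, 0, 0.093, -57.8, 1.5, 0.6, -1
-0, 0, 0.094, -57.4, 6.8, 0.6, -1
-0, 0, 0.093, -56.5, 12.2, 0.6, -1
-0, 0.001, 0.094, -55.2, 17.4, 0.6, -1
-0, 0, 0.093, -53.2, 22.5, 0.5, -1
```

What could be mistaken for the wedge, by scene pixel:
- green scraper (152,250)
- blue punch (112,288)
- white look-alikes lying on the table (170,180) and (275,290)
- orange tray (405,90), and only for its colour

The orange handle in the rack at scene (189,216) / top (304,187) fits the description. The close crop shows the black shoulder plate, long across the rack, resting on the rack top.

jog_arm:
  moves: [0,0,0.094,-39.5,-42.2,0.6,-1,0,0,0.094,-43.3,-38.3,0.6,-1,0,0,0.094,-46.7,-34.1,0.6,-1,0,0,0.094,-49.7,-29.5,0.6,-1,0,0,0.094,-52.3,-24.8,0.6,-1,0,0,0.093,-54.4,-19.7,0.6,-1,0,0,0.094,-56,-14.6,0.6,-1,0,0,0.093,-57.1,-9.3,0.6,-1,0,0,0.094,-57.7,-3.9,0.6,-1,0,0,0.093,-57.8,1.5,0.6,-1,0,0,0.094,-57.4,6.8,0.6,-1,0,0,0.093,-56.5,12.2,0.6,-1]

```text
time_s: 1.6
eef_pos: [0.4822, -0.0708, 0.1993]
eef_rot: [[-0.071, 0.997, 0.001], [0.997, 0.071, -0.001], [-0.001, 0.001, -1.0]]
contact_force: [0.9, 0.2, 0.6]
grip_width: 0.0855
```

```bash
python3 -c "
from h import *
plan([.532,-.156,.2],-4.95,5,-1)"
```

```text
t 1.6 pos [ 0.4822 -0.0708  0.1993] head 4.08 F [0.9 0.2 0.6] w 0.0855
0, 0, 0.032, -17.7, 8.7, -0.1, -1
0, 0, 0.031, -17.4, 9.3, -0.1, -1
0, 0, 0.032, -17.1, 9.8, -0.1, -1
0.001, 0.001, 0.031, -16.8, 10.4, -0.1, -1
0, 0, 0.032, -16.5, 10.9, -0.1, -1
```

jog_arm:
  moves: [0,0,0.032,-17.7,8.7,0,-1,0,0,0.031,-17.4,9.3,0,-1,0,0,0.032,-17.1,9.8,0,-1,0,0,0.031,-16.8,10.4,0,-1,0,0,0.032,-16.5,10.9,0,-1,0,0,0,0,0,0,-1]

```text
time_s: 2.35
eef_pos: [0.5346, -0.1612, 0.1986]
eef_rot: [[0.097, 0.995, -0.0], [0.995, -0.097, -0.0], [-0.0, 0.0, -1.0]]
contact_force: [-0.1, -0.4, 0.1]
grip_width: 0.0855
```

Run:
```python
from h import *
from station import camera
plan([.532,-.156,.11],-4.95,4,-1)
t=cv2.cvtColor(camera('top'),cv2.COLOR_RGB2BGR);s=cv2.cvtColor(camera('scene'),cv2.COLOR_RGB2BGR)
cv2.imwrite('pics/a.png',np.hstack([cv2.resize(t[140:240,260:390],None,fx=3,fy=3),cv2.resize(s[150:250,120:250],None,fx=3,fy=3)]))
```

```text
t 2.35 pos [ 0.5346 -0.1612  0.1986] head -5.56 F [-0.1 -0.4  0.1] w 0.0855
0, 0, -0.003, 1.2, -0.8, 22.2, -1
0, 0, -0.003, 1.3, -0.7, 22.1, -1
0, 0, -0.002, 1.2, -0.8, 22.2, -1
0, 0, -0.003, 1.3, -0.7, 22.1, -1
```

View pics/a.png

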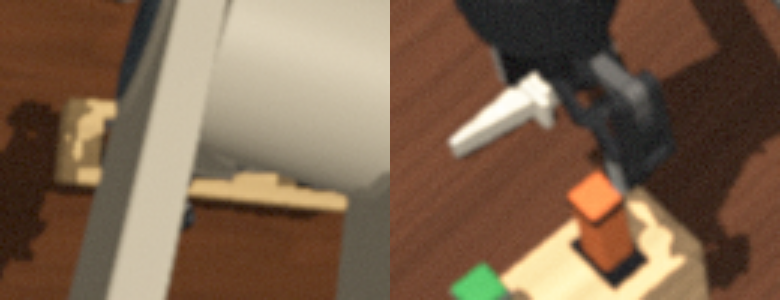

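The crop shows the open fingers straddling the orange handle along the rack's x. The handle top is at about (597,195) in the right panel. Going down.

jog_arm:
  moves: [0,0,-0.01,5,-3,10,-1,0,0,0,0,0,26,-1,0,0,0,0,0,26,-1,0,0,0,0,0,24,-1,0,0,0,0,0,0,-1]

```text
time_s: 3.08
eef_pos: [0.5281, -0.1505, 0.1086]
eef_rot: [[0.08, 0.997, -0.002], [0.997, -0.08, 0.001], [0.001, -0.003, -1.0]]
contact_force: [-0.5, -0.3, -0.5]
grip_width: 0.0854
```

Run:
```python
from h import *
from station import camera
plan([.532,-.156,.11],-4.95,1,-1)
s=cv2.cvtColor(camera('scene'),cv2.COLOR_RGB2BGR)
cv2.imwrite('pics/b.png',cv2.resize(s[150:270,120:270],None,fx=5,fy=5))
```

```text
t 3.075 pos [ 0.5281 -0.1505  0.1086] head -4.6 F [-0.5 -0.3 -0.5] w 0.0854
-0.003, -0.001, 0.006, -5.2, 4.3, -1.4, -1
```

View pics/b.png

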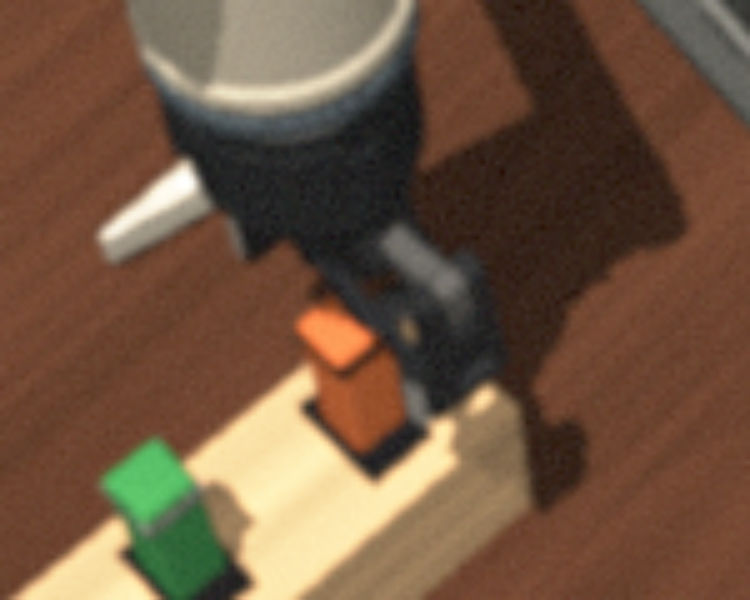

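jog_arm:
  moves: [0,0,0.004,-4,3,0,-1,0,0,0,0,0,0,-1,0,0,0,0,0,0,-1]

```text
time_s: 3.5
eef_pos: [0.5333, -0.1554, 0.1123]
eef_rot: [[0.084, 0.996, 0.003], [0.996, -0.084, -0.0], [0.0, 0.003, -1.0]]
contact_force: [-0.5, 0.4, 0.7]
grip_width: 0.0855
```

Run:
```python
from h import *
plan([.532,-.156,.11],-4.95,1,-1)
```

```text
t 3.5 pos [ 0.5333 -0.1554  0.1123] head -4.81 F [-0.5  0.4  0.7] w 0.0855
0.003, -0, 0.002, -0.7, -1.2, 2.3, -1
```

jog_arm:
  moves: [0.003,0,0,0,0,2,1,0,0,0,0,0,0,1,0,0,0,0,0,0,1,0,0,0,0,0,0,1,0,0,0,0,0,0,1,0,0,0,0,0,0,1]

```text
time_s: 4.25
eef_pos: [0.5336, -0.1555, 0.1107]
eef_rot: [[0.084, 0.996, 0.001], [0.996, -0.084, -0.0], [-0.0, 0.001, -1.0]]
contact_force: [-0.3, -0.2, 0.5]
grip_width: 0.0226
```

Run:
```python
from h import *
from station import camera
plan([.532,-.156,.11],-4.95,1,1)
s=cv2.cvtColor(camera('scene'),cv2.COLOR_RGB2BGR)
cv2.imwrite('pics/c.png',cv2.resize(s[150:270,120:270],None,fx=5,fy=5))
```

```text
t 4.25 pos [ 0.5336 -0.1555  0.1107] head -4.82 F [-0.3 -0.2  0.5] w 0.0226
0.001, 0, 0.002, -0.6, -1.5, 0.7, 1
```

View pics/c.png

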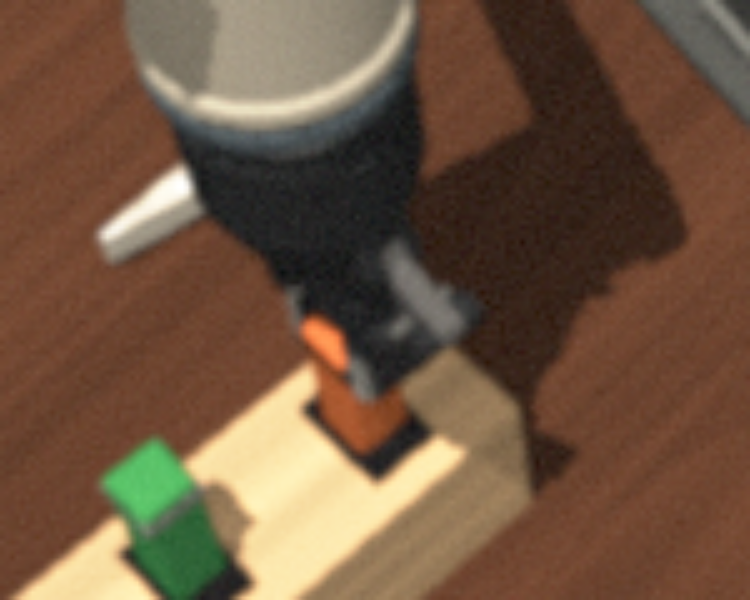

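jog_arm:
  moves: [0,0,0,0,0,-8,1,0,0,0,0,0,-20,1,0,0,0,0,0,-28,1,0,0,0,0,0,-28,1,0,0,0,0,0,-28,1,0,0,0,0,0,-20,1,0,0,0,0,0,0,1]

```text
time_s: 5.18
eef_pos: [0.5325, -0.1552, 0.2483]
eef_rot: [[0.084, 0.996, -0.001], [0.996, -0.084, 0.0], [0.0, -0.001, -1.0]]
contact_force: [0.2, -0.6, -1.7]
grip_width: 0.0228
```

Run:
```python
from h import *
from station import camera
plan([.5243,.1215,.235],-14.03,10,1)
s=cv2.cvtColor(camera('scene'),cv2.COLOR_RGB2BGR)
cv2.imwrite('pics/d.png',cv2.resize(s[90:270,90:290],None,fx=3,fy=3))
```

```text
t 5.175 pos [ 0.5325 -0.1552  0.2483] head -4.82 F [ 0.2 -0.6 -1.7] w 0.0228
-0, -0, 0.016, 27.5, -3.1, 1.3, 1
-0, -0, 0.016, 27.5, -3.6, 1.3, 1
-0, -0, 0.016, 27.4, -4, 1.3, 1
-0, -0, 0.016, 27.3, -4.5, 1.4, 1
-0, -0, 0.016, 27.2, -4.9, 1.3, 1
-0, -0, 0.016, 27.2, -5.3, 1.4, 1
-0, -0, 0.016, 27.1, -5.8, 1.3, 1
-0, -0, 0.016, 27, -6.2, 1.4, 1
-0.001, -0, 0.016, 26.9, -6.6, 1.3, 1
-0, -0, 0.017, 26.7, -7, 1.4, 1
```

View pics/d.png

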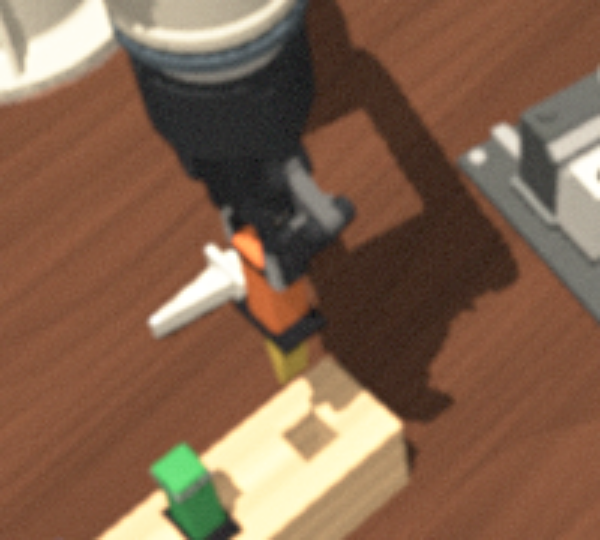

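jog_arm:
  moves: [0,0,0.016,27.5,-3.1,0.6,1,0,0,0.016,27.5,-3.6,0.6,1,0,0,0.016,27.4,-4,0.6,1,0,0,0.016,27.3,-4.5,0.6,1,0,0,0.016,27.2,-4.9,0.6,1,0,0,0.016,27.2,-5.3,0.6,1,0,0,0.016,27.1,-5.8,0.6,1,0,0,0.016,27,-6.2,0.6,1,0,0,0.016,26.9,-6.6,0.6,1,0,0,0.017,23,-7,0.6,1,0,0,0,0,0,0,1,0,0,0,0,0,0,1]

```text
time_s: 6.72
eef_pos: [0.5141, 0.1255, 0.2257]
eef_rot: [[0.248, 0.968, -0.026], [0.969, -0.248, -0.001], [-0.007, -0.025, -1.0]]
contact_force: [0.1, 0.0, -0.4]
grip_width: 0.0227
```

Run:
```python
from h import *
from station import camera
print('tip exp before',proj('scene',[.5325,-.1552,.1533]))
plan([.5243,.1215,.215],-14.03,1,1)
p=get_state()['eef_pos']
print(proj('scene',[[*p[:2],p[2]-.095],[.5243,.1215,.099],[.5534,.2379,.099]]))
s=cv2.cvtColor(camera('scene'),cv2.COLOR_RGB2BGR)
cv2.imwrite('pics/e.png',cv2.resize(s[60:210,220:380],None,fx=4,fy=4))
```

```text
tip exp before [[188.91437399 215.00425754]]
t 6.725 pos [0.5141 0.1255 0.2257] head -14.39 F [ 0.1  0.  -0.4] w 0.0227
-0.025, 0.007, -0.006, -1.2, 11.1, 10.4, 1
[[281.31361919 123.69507037]
 [283.32182389 137.29012068]
 [327.95923798 111.64989265]]
```

View pics/e.png

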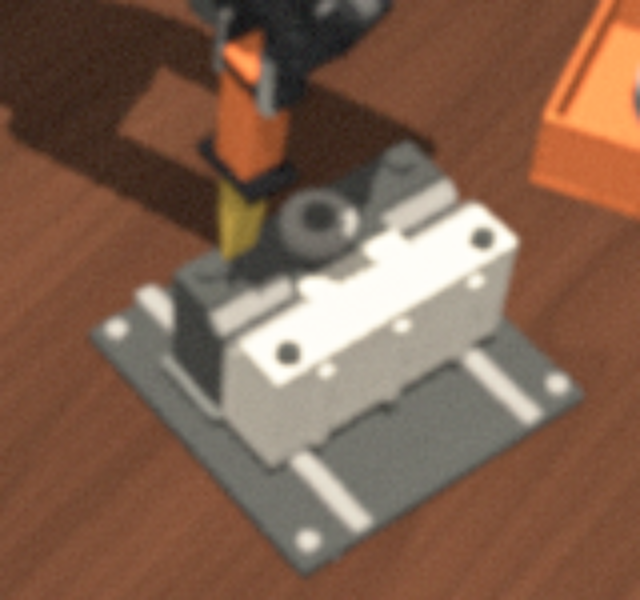

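The wedge is held upright just behind notch A, with its tip at about scene (279,124). I'll correct the tilt and offset before inserting.

jog_arm:
  moves: [-0.02,0.005,-0.005,-1,8,0,1,0,0,0,0,0,0,1,0,0,0,0,0,0,1]

```text
time_s: 7.15
eef_pos: [0.5223, 0.1204, 0.2253]
eef_rot: [[0.245, 0.969, -0.004], [0.969, -0.245, -0.001], [-0.002, -0.003, -1.0]]
contact_force: [0.3, 0.2, -1.0]
grip_width: 0.023
```

Run:
```python
from h import *
plan([.5243,.1215,.215],-14.03,1,1)
```

```text
t 7.15 pos [0.5223 0.1204 0.2253] head -14.21 F [ 0.3  0.2 -1. ] w 0.023
-0.003, 0.002, -0.003, 1.6, 1.7, 10.3, 1
```

jog_arm:
  moves: [-0.003,0.002,-0.003,1.5,1.5,5,1,0,0,0,0,0,12,1,0,0,0,0,0,12,1,0,0,0,0,0,8,1,0,0,0,0,0,0,1]

```text
time_s: 7.78
eef_pos: [0.5239, 0.1214, 0.1851]
eef_rot: [[0.242, 0.97, -0.001], [0.97, -0.242, 0.0], [-0.0, -0.001, -1.0]]
contact_force: [1.3, 0.2, -1.3]
grip_width: 0.0227
```

Run:
```python
from h import *
from station import camera
plan([.5243,.1215,.156],-14.03,4,1)
s=cv2.cvtColor(camera('scene'),cv2.COLOR_RGB2BGR)
cv2.imwrite('pics/f.png',cv2.resize(s[60:210,220:380],None,fx=4,fy=4))
```

```text
t 7.775 pos [0.5239 0.1214 0.1851] head -14.03 F [ 1.3  0.2 -1.3] w 0.0227
-0, 0, -0, 0, 0.1, 7.3, 1
-0, 0, -0, 0.1, 0.1, 7.3, 1
-0, 0, -0, 0, 0.1, 7.2, 1
-0.001, 0, -0, 0.1, 0, 7.3, 1
```

View pics/f.png

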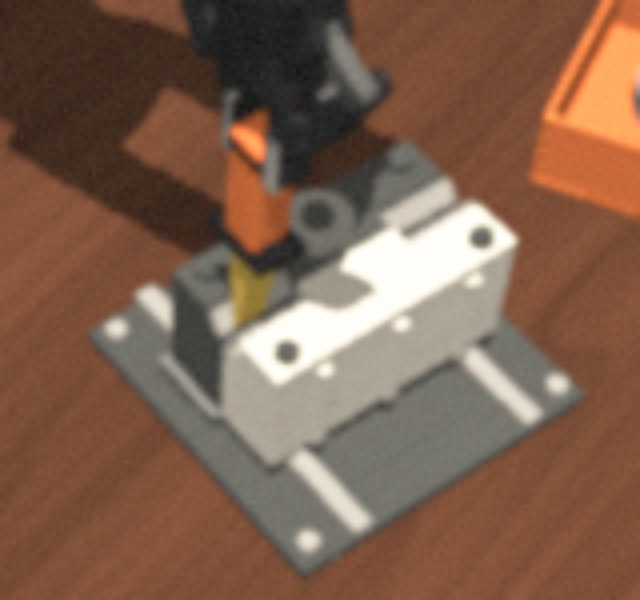

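The blade tip is in notch A's funnel, at about (250,325) in the crop. Now pushing to about 38 mm.

jog_arm:
  moves: [0,0,0,0,0,6,1,0,0,0,0,0,6,1,0,0,0,0,0,6,1]

```text
time_s: 8.2
eef_pos: [0.5263, 0.122, 0.1693]
eef_rot: [[0.242, 0.97, 0.004], [0.97, -0.242, 0.001], [0.002, 0.004, -1.0]]
contact_force: [-0.5, 0.5, 7.7]
grip_width: 0.0227
```

Run:
```python
from h import *
plan([.5243,.1215,.156],-14.03,2,1)
```

```text
t 8.2 pos [0.5263 0.122  0.1693] head -14.03 F [-0.5  0.5  7.7] w 0.0227
0.002, -0.001, 0, -0.5, -0.9, 6.7, 1
0.002, -0.001, 0, -0.5, -0.9, 6.6, 1
```

jog_arm:
  moves: [0,0,0,0,0,6,1,0,0,0,0,0,5,1,0,0,0,0,0,4,1,0,0,0,0,0,0,1]

```text
time_s: 8.7
eef_pos: [0.5275, 0.1223, 0.1557]
eef_rot: [[0.242, 0.97, 0.007], [0.97, -0.242, 0.002], [0.004, 0.007, -1.0]]
contact_force: [0.8, -1.1, -5.1]
grip_width: 0.0226
```

Run:
```python
from h import *
from station import camera
plan([.5243,.1215,.156],-14.03,1,1)
s=cv2.cvtColor(camera('scene'),cv2.COLOR_RGB2BGR)
cv2.imwrite('pics/g.png',cv2.resize(s[90:190,240:360],None,fx=6,fy=6,interpolation=cv2.INTER_CUBIC))
```

```text
t 8.7 pos [0.5275 0.1223 0.1557] head -14.01 F [ 0.8 -1.1 -5.1] w 0.0226
0.007, -0.004, 0, -1.5, -2.9, -0.3, 1
```

View pics/g.png

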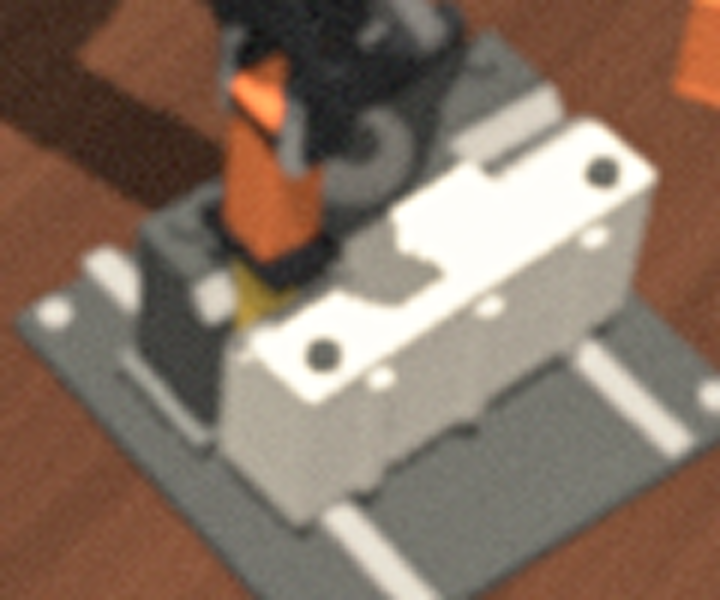

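jog_arm:
  moves: [0,0,0,0,0,-8,1,0,0,0,0,0,-12,1,0,0,0,0,0,-16,1,0,0,0,0,0,-18,1,0,0,0,0,0,-14,1,0,0,0,0,0,0,1]

```text
time_s: 9.5
eef_pos: [0.527, 0.1224, 0.2297]
eef_rot: [[0.242, 0.97, 0.008], [0.97, -0.242, 0.003], [0.005, 0.008, -1.0]]
contact_force: [0.5, 0.0, -1.5]
grip_width: 0.0227
```

Run:
```python
from h import *
from station import camera
plan([.5534,.2379,.22],-14.03,5,1)
s=cv2.cvtColor(camera('scene'),cv2.COLOR_RGB2BGR)
t=cv2.cvtColor(camera('top'),cv2.COLOR_RGB2BGR)
cv2.imwrite('pics/i.png',t)
cv2.imwrite('pics/h.png',cv2.resize(s[90:190,240:360],None,fx=6,fy=6,interpolation=cv2.INTER_CUBIC))
```

```text
t 9.5 pos [0.527  0.1224 0.2297] head -14.03 F [ 0.5  0.  -1.5] w 0.0227
0.002, -0.001, 0, 23.7, -0.5, 2.1, 1
0.001, -0.001, 0, 23.7, -0.5, 2, 1
0.002, -0.001, 0, 23.7, -0.5, 2, 1
0.001, -0.001, 0, 23.7, -0.5, 2, 1
0.002, -0.001, 0, 23.7, -0.4, 1.9, 1
```

View pics/h.png

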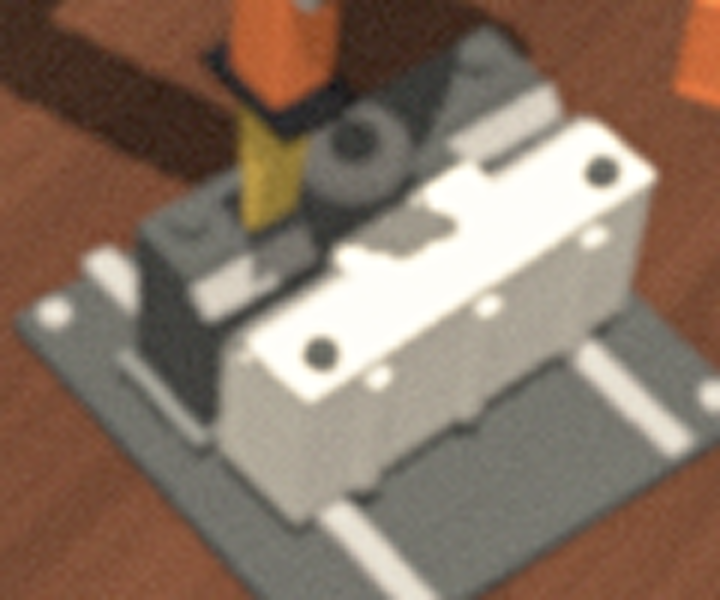

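View pics/i.png

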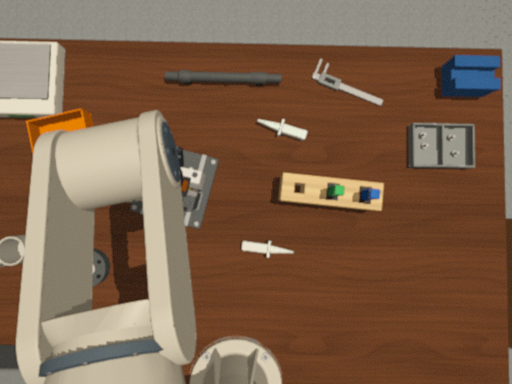

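Notch A stands open by roughly 5 mm: a dark gap shows at about (290,290) in the crop, and end B looks shut. The wedge is clear above the housing, so I'll go to notch B.

jog_arm:
  moves: [0.004,-0.003,0,20,-0.5,0,1,0.003,-0.002,0,23.7,-0.5,0,1,0,0,0,23.7,-0.5,0,1,0,0,0,22,-0.5,0,1,0,0,0,18,0,0,1,0,0,0,0,0,0,1,0,0,0,0,0,0,1]

```text
time_s: 10.48
eef_pos: [0.5498, 0.2339, 0.224]
eef_rot: [[0.242, 0.97, -0.008], [0.97, -0.242, -0.003], [-0.005, -0.007, -1.0]]
contact_force: [-0.8, -0.8, -1.5]
grip_width: 0.023
```

Run:
```python
from h import *
from station import camera
plan([.5536,.2379,.185],-14.03,1,1)
```

```text
t 10.475 pos [0.5498 0.2339 0.224 ] head -14.02 F [-0.8 -0.8 -1.5] w 0.023
-0.007, 0.005, 0, 5, 3, 39, 1
```

jog_arm:
  moves: [-0.005,0.003,0,4,3,0,1,0,0,0,0,0,8,1,0,0,0,0,0,12,1,0,0,0,0,0,10,1,0,0,0,0,0,0,1]

```text
time_s: 11.1
eef_pos: [0.5533, 0.2353, 0.1914]
eef_rot: [[0.244, 0.97, -0.004], [0.97, -0.244, -0.002], [-0.003, -0.003, -1.0]]
contact_force: [0.4, -0.4, -0.9]
grip_width: 0.0227
```

Run:
```python
from h import *
from station import camera
plan([.5536,.2379,.156],-14.03,4,1)
s=cv2.cvtColor(camera('scene'),cv2.COLOR_RGB2BGR)
cv2.imwrite('pics/j.png',cv2.resize(s[80:180,250:370],None,fx=6,fy=6,interpolation=cv2.INTER_CUBIC))
```

```text
t 11.1 pos [0.5533 0.2353 0.1914] head -14.13 F [ 0.4 -0.4 -0.9] w 0.0227
-0.001, 0.001, -0, 0.7, -0.1, 8.8, 1
-0.001, 0.001, -0.001, 0.7, -0.1, 8.8, 1
-0, 0, -0, 0.6, -0, 8.9, 1
-0.001, 0.001, -0.001, 0.7, -0.1, 8.8, 1
```

View pics/j.png

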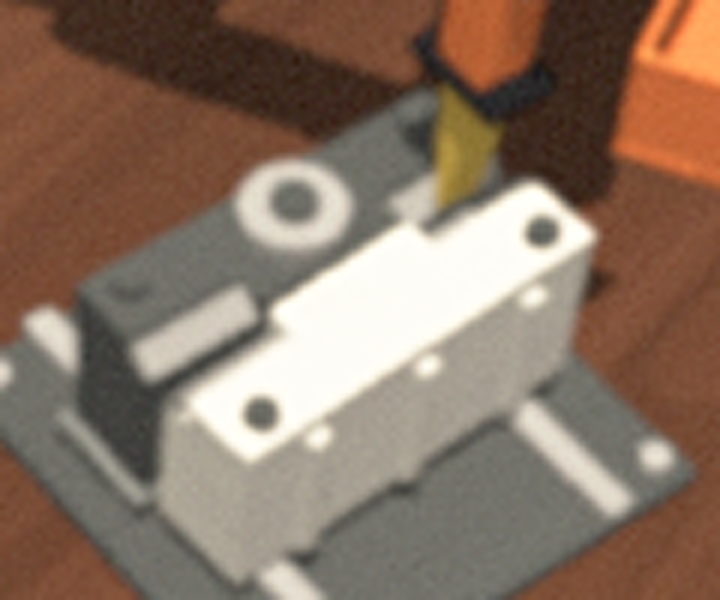

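The tip is in notch B's funnel, at about (455,205), and the gap at A is clearly open. Pushing in stages.

jog_arm:
  moves: [0,0,0,0,0,7,1,0,0,0,0,0,7,1,0,0,0,0,0,7,1,0,0,0,0,0,7,1,0,0,0,0,0,7,1]

```text
time_s: 11.78
eef_pos: [0.5566, 0.2368, 0.1594]
eef_rot: [[0.244, 0.97, 0.004], [0.97, -0.244, 0.001], [0.002, 0.004, -1.0]]
contact_force: [-1.3, -0.2, 8.0]
grip_width: 0.0229
```

Run:
```python
from h import *
from station import camera
plan([.5536,.2379,.133],-14.03,4,1)
s=cv2.cvtColor(camera('scene'),cv2.COLOR_RGB2BGR)
cv2.imwrite('pics/k.png',cv2.resize(s[80:180,250:370],None,fx=6,fy=6,interpolation=cv2.INTER_CUBIC))
```

```text
t 11.775 pos [0.5566 0.2368 0.1594] head -14.11 F [-1.3 -0.2  8. ] w 0.0229
0.001, -0.001, -0, 0.1, -0.8, 6.6, 1
0.001, -0, -0, 0.1, -0.8, 6.6, 1
0.001, -0.001, -0.001, 0.1, -0.8, 6.6, 1
0.001, -0, -0, 0, -0.8, 6.6, 1
```

View pics/k.png

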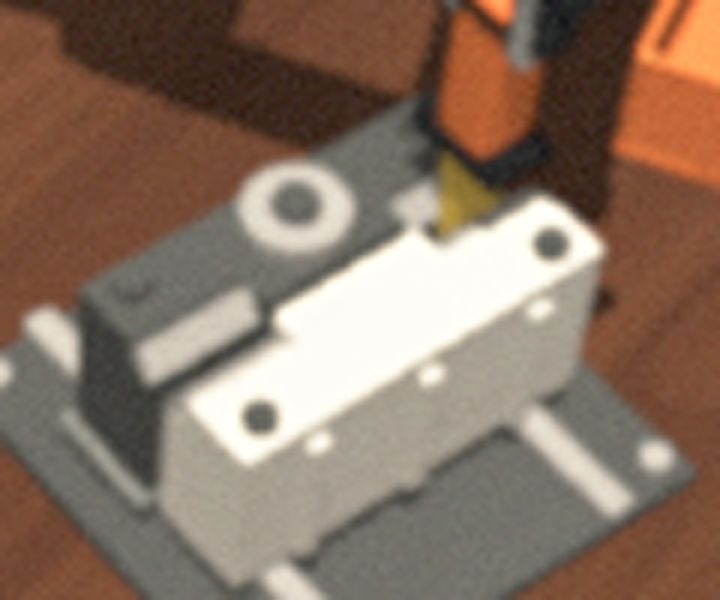

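jog_arm:
  moves: [0,0,0,0,0,7,1,0,0,0,0,0,6,1,0,0,0,0,0,6,1]

```text
time_s: 12.2
eef_pos: [0.5594, 0.238, 0.1423]
eef_rot: [[0.244, 0.97, 0.011], [0.97, -0.244, 0.004], [0.006, 0.01, -1.0]]
contact_force: [-1.0, 0.2, 7.0]
grip_width: 0.0231
```

Run:
```python
from h import *
from station import camera
plan([.5536,.2379,.133],-14.03,2,1)
s=cv2.cvtColor(camera('scene'),cv2.COLOR_RGB2BGR)
cv2.imwrite('pics/l.png',cv2.resize(s[80:180,250:370],None,fx=6,fy=6,interpolation=cv2.INTER_CUBIC))
```

```text
t 12.2 pos [0.5594 0.238  0.1423] head -14.1 F [-1.   0.2  7. ] w 0.0231
0.005, -0.003, -0.001, -0.8, -2.8, 4.6, 1
0.005, -0.003, -0, -0.7, -2.9, 4.6, 1
```

View pics/l.png

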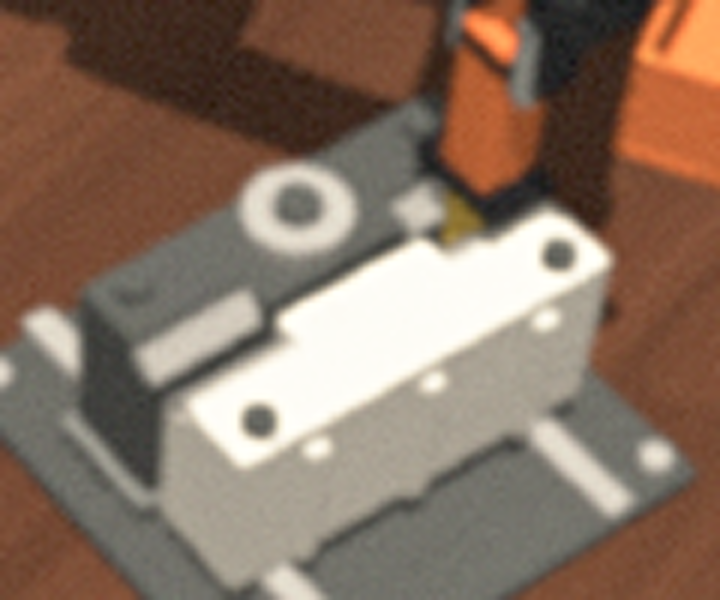

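jog_arm:
  moves: [0,0,0,0,0,5,1,0,0,0,0,0,5,1,0,0,0,0,0,2,1,0,0,0,0,0,0,1]

```text
time_s: 12.75
eef_pos: [0.562, 0.239, 0.132]
eef_rot: [[0.243, 0.97, 0.017], [0.97, -0.243, 0.006], [0.01, 0.015, -1.0]]
contact_force: [-1.0, -0.6, -0.7]
grip_width: 0.0228
```

Run:
```python
from h import *
from station import camera
plan([.5536,.2379,.133],-14.03,2,1)
s=cv2.cvtColor(camera('scene'),cv2.COLOR_RGB2BGR)
cv2.imwrite('pics/m.png',cv2.resize(s[80:180,250:370],None,fx=6,fy=6,interpolation=cv2.INTER_CUBIC))
```

```text
t 12.75 pos [0.562 0.239 0.132] head -14.09 F [-1.  -0.6 -0.7] w 0.0228
0.007, -0.005, -0.001, -1.5, -3.9, -0.6, 1
0.008, -0.005, -0, -1.6, -4, -0.5, 1
```

View pics/m.png

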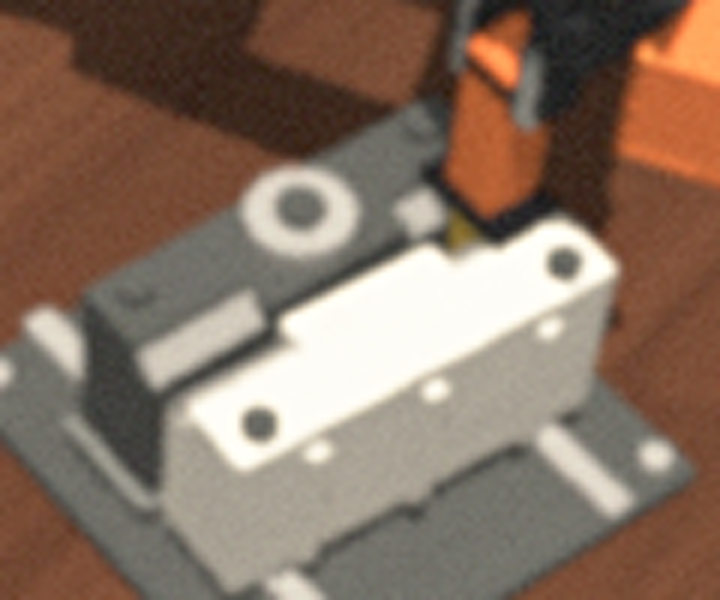

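End B is open by roughly 11 mm: the alu corner at (618,265) has moved about 5 px from its shut position. The shoulder is nearly down, so I'll pull out and return to A.

jog_arm:
  moves: [0,0,0,0,0,-10,1,0,0,0,0,0,-16,1,0,0,0,0,0,-18,1,0,0,0,0,0,-20,1,0,0,0,0,0,-20,1,0.01,-0.007,0,0,0,-12,1,0,0,0,0,0,0,1]

```text
time_s: 13.68
eef_pos: [0.5613, 0.2391, 0.2379]
eef_rot: [[0.243, 0.97, 0.01], [0.97, -0.243, 0.004], [0.006, 0.008, -1.0]]
contact_force: [0.6, 0.4, -2.0]
grip_width: 0.0227
```

Run:
```python
from h import *
from station import camera
plan([.530,.122,.225],-14.03,5,1)
s=cv2.cvtColor(camera('scene'),cv2.COLOR_RGB2BGR)
cv2.imwrite('pics/n.png',cv2.resize(s[80:180,250:370],None,fx=6,fy=6,interpolation=cv2.INTER_CUBIC))
```

```text
t 13.675 pos [0.5613 0.2391 0.2379] head -14.08 F [ 0.6  0.4 -2. ] w 0.0227
0.002, -0.001, -0, -24.2, -0.4, 2.4, 1
0.002, -0.001, -0, -24.3, -0.4, 2.5, 1
0.001, -0.001, -0, -24.2, -0.4, 2.5, 1
0.002, -0.002, -0, -24.3, -0.4, 2.5, 1
0.001, -0.001, -0.001, -24.2, -0.3, 2.6, 1
```

View pics/n.png

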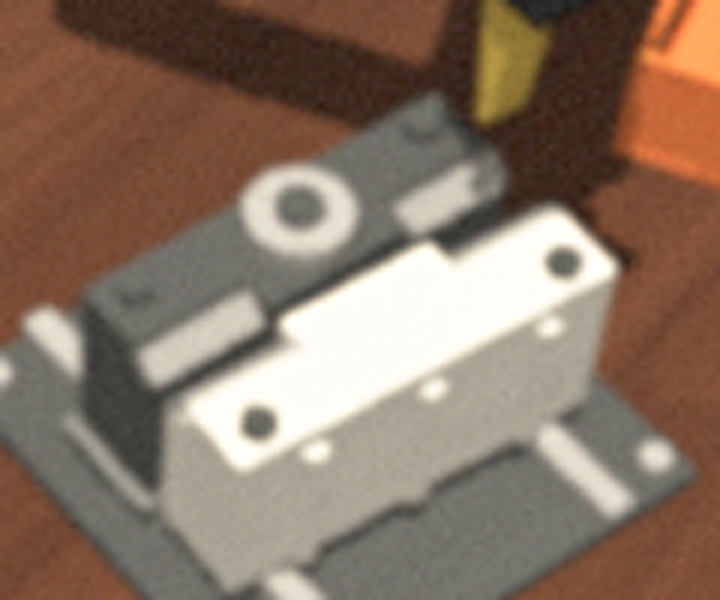

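Both ends are open and the B gap is clearly wide. Back over A.

jog_arm:
  moves: [0.003,-0.002,0,-20,-0.4,1,1,0.002,-0.002,0,-24,-0.4,1,1,0,0,0,-24,-0.4,1,1,0,0,0,-24,-0.4,1,1,0,0,0,-18,-0.3,1,1,0,0,0,0,0,0,1,0,0,0,0,0,0,1]

```text
time_s: 14.6
eef_pos: [0.528, 0.1228, 0.2299]
eef_rot: [[0.246, 0.969, -0.0], [0.969, -0.246, -0.001], [-0.001, -0.0, -1.0]]
contact_force: [0.4, 0.3, -0.4]
grip_width: 0.0229
```

Run:
```python
from h import *
plan([.530,.122,.19],-14.03,1,1)
```

```text
t 14.6 pos [0.528  0.1228 0.2299] head -14.23 F [ 0.4  0.3 -0.4] w 0.0229
-0, 0.001, -0.003, -0.2, 2.1, 39.9, 1
```

jog_arm:
  moves: [0,0,-0.003,0,2,4,1,0,0,0,0,0,12,1,0,0,0,0,0,12,1,0,0,0,0,0,8,1,0,0,0,0,0,0,1]

```text
time_s: 15.22
eef_pos: [0.5298, 0.1237, 0.1902]
eef_rot: [[0.241, 0.971, -0.002], [0.971, -0.241, -0.001], [-0.001, -0.002, -1.0]]
contact_force: [-0.6, -0.1, -1.0]
grip_width: 0.0228
```

Run:
```python
from h import *
from station import camera
plan([.530,.122,.131],-14.03,8,1)
s=cv2.cvtColor(camera('scene'),cv2.COLOR_RGB2BGR)
cv2.imwrite('pics/o.png',cv2.resize(s[80:180,250:370],None,fx=6,fy=6,interpolation=cv2.INTER_CUBIC))
```

```text
t 15.225 pos [0.5298 0.1237 0.1902] head -13.93 F [-0.6 -0.1 -1. ] w 0.0228
-0, 0, 0, -0.2, 0.1, 7.4, 1
-0, 0, 0, -0.2, 0.1, 7.4, 1
-0, 0, 0, -0.2, 0.1, 7.4, 1
-0, 0, 0, -0.2, 0.1, 7.4, 1
-0, 0, 0, -0.2, 0.1, 7.4, 1
-0.001, 0, 0.001, -0.2, 0.1, 7.4, 1
-0, 0.001, 0, -0.2, 0, 7.4, 1
-0.001, 0, 0.001, -0.1, 0.1, 7.4, 1
```

View pics/o.png

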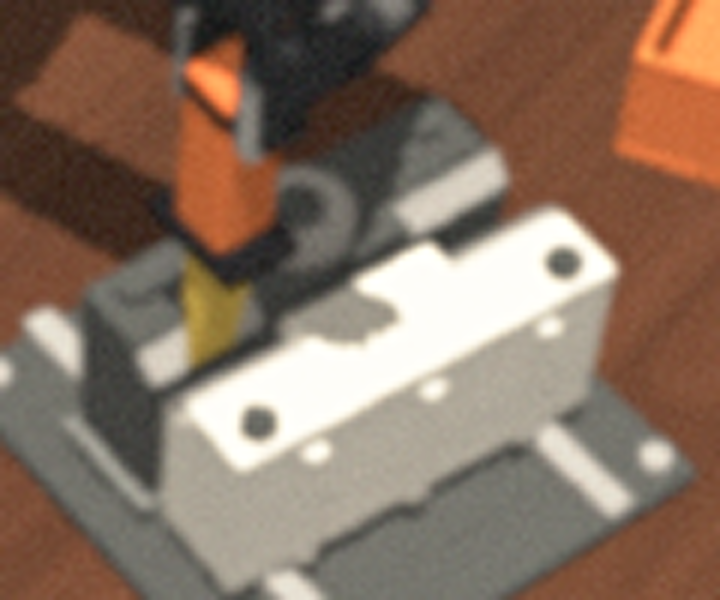

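The tip is in the gap at A, at about (205,362). Pushing home.

jog_arm:
  moves: [0,0,0,0,0,7,1,0,0,0,0,0,7,1,0,0,0,0,0,7,1,0,0,0,0,0,7,1,0,0,0,0,0,7,1]

```text
time_s: 15.9
eef_pos: [0.5311, 0.124, 0.1547]
eef_rot: [[0.241, 0.971, 0.001], [0.971, -0.241, 0.0], [0.0, 0.001, -1.0]]
contact_force: [-0.5, 0.1, 7.9]
grip_width: 0.0227
```

Run:
```python
from h import *
plan([.530,.122,.131],-14.03,4,1)
```

```text
t 15.9 pos [0.5311 0.124  0.1547] head -13.94 F [-0.5  0.1  7.9] w 0.0227
0, -0, 0, -0.5, -0.2, 5.9, 1
0, -0, 0.001, -0.6, -0.1, 5.9, 1
0.001, -0, 0, -0.5, -0.2, 6, 1
0, -0, 0.001, -0.6, -0.1, 5.9, 1
```

jog_arm:
  moves: [0,0,0,0,0,6,1,0,0,0,0,0,6,1,0,0,0,0,0,6,1,0,0,0,0,0,4,1,0,0,0,0,0,2,1,0,0,0,0,0,0,1]

```text
time_s: 16.65
eef_pos: [0.5349, 0.1248, 0.133]
eef_rot: [[0.241, 0.97, 0.009], [0.97, -0.241, 0.002], [0.004, 0.008, -1.0]]
contact_force: [-0.0, 0.1, -0.7]
grip_width: 0.0227
```

Run:
```python
from h import *
from station import camera
plan([.530,.122,.130],-14.03,4,1)
s=cv2.cvtColor(camera('scene'),cv2.COLOR_RGB2BGR)
cv2.imwrite('pics/p.png',cv2.resize(s[80:180,250:370],None,fx=6,fy=6,interpolation=cv2.INTER_CUBIC))
```

```text
t 16.65 pos [0.5349 0.1248 0.133 ] head -13.95 F [-0.   0.1 -0.7] w 0.0227
0.002, -0.001, 0, -1, -1, 0.7, 1
0.002, -0.001, 0, -1, -1, 0.8, 1
0.002, -0.001, 0.001, -0.9, -1, 0.8, 1
0.002, -0.001, 0, -1, -1.1, 0.7, 1
```

View pics/p.png

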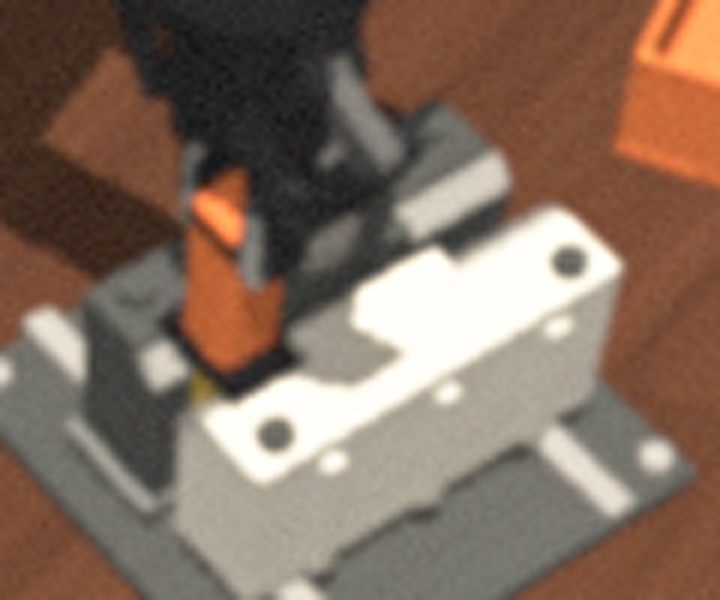

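jog_arm:
  moves: [0,0,0,0,0,3,1,0,0,0,0,0,3,1]

```text
time_s: 16.95
eef_pos: [0.5367, 0.1251, 0.1289]
eef_rot: [[0.241, 0.97, 0.012], [0.971, -0.241, 0.002], [0.005, 0.011, -1.0]]
contact_force: [-2.8, -3.5, 28.4]
grip_width: 0.0228
```

At 28 N the shoulder is seated on the housing. Relaxing, then releasing.

jog_arm:
  moves: [0,0,0,0,0,-0.5,1,0,0,0,0,0,0,-1,0,0,0,0,0,0,-1,0,0,0,0,0,0,-1,0,0,0,0,0,0,-1,0,0,0,0,0,0,-1]

```text
time_s: 17.7
eef_pos: [0.5366, 0.1251, 0.1287]
eef_rot: [[0.241, 0.97, 0.012], [0.971, -0.241, 0.002], [0.005, 0.011, -1.0]]
contact_force: [-0.3, -0.3, 1.1]
grip_width: 0.0856
```

Run:
```python
from h import *
from station import camera
plan([.530,.122,.2],-14.03,1,-1)
s=cv2.cvtColor(camera('scene'),cv2.COLOR_RGB2BGR)
cv2.imwrite('pics/q.png',cv2.resize(s[80:180,250:370],None,fx=6,fy=6,interpolation=cv2.INTER_CUBIC))
```

```text
t 17.7 pos [0.5366 0.1251 0.1287] head -13.95 F [-0.3 -0.3  1.1] w 0.0856
0.011, -0.005, 0.001, -4.2, -4.9, -71.4, -1
```

View pics/q.png

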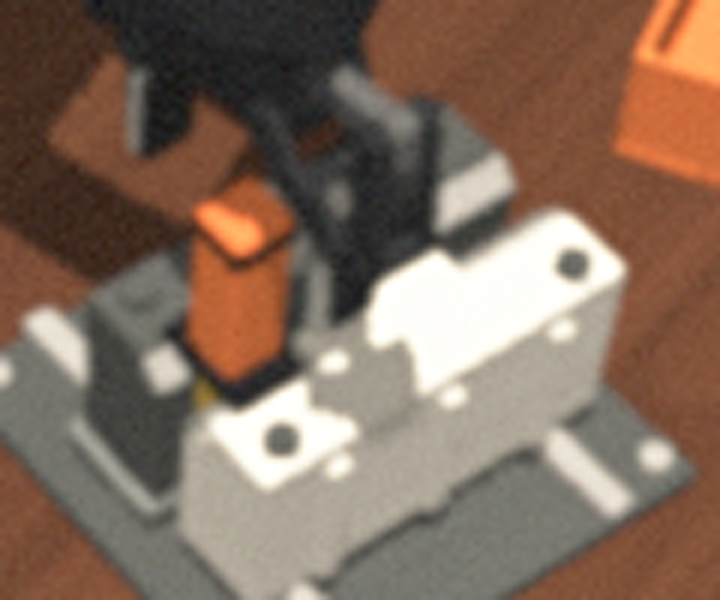

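The fingers are open and clear of the handle. Retreating straight up.

jog_arm:
  moves: [0,0,0,0,0,-10,-1,0,0,0,0,0,-20,-1,0,0,0,0,0,-30,-1,0,0,0,0,0,-40,-1,0,0,0,0,0,-40,-1,0,0,0,40,0,-20,-1,0,0,0,60,-30,0,-1,0,0,0,60,-40,0,-1,0,0,0,60,-40,0,-1,0,0,0,60,-40,0,-1,0,0,0,40,-20,0,-1,0,0,0,0,0,0,-1]

```text
time_s: 19.25
eef_pos: [0.4568, 0.4525, 0.3027]
eef_rot: [[0.244, 0.97, 0.02], [0.97, -0.244, 0.007], [0.012, 0.018, -1.0]]
contact_force: [0.6, -1.0, 0.4]
grip_width: 0.0857
```

Run:
```python
from h import *
from station import camera
plan([.3,.3,.3],-14.03,1,-1)
s=cv2.cvtColor(camera('scene'),cv2.COLOR_RGB2BGR)
t=cv2.cvtColor(camera('top'),cv2.COLOR_RGB2BGR)
cv2.imwrite('pics/r.png',cv2.resize(s[80:180,250:370],None,fx=6,fy=6,interpolation=cv2.INTER_CUBIC))
cv2.imwrite('pics/u.png',cv2.resize(t[125:245,115:235],None,fx=5,fy=5,interpolation=cv2.INTER_CUBIC))
```

```text
t 19.25 pos [0.4568 0.4525 0.3027] head -14.13 F [ 0.6 -1.   0.4] w 0.0857
0.018, -0.012, -0.002, -186.1, -114.9, -1.6, -1
```

View pics/r.png

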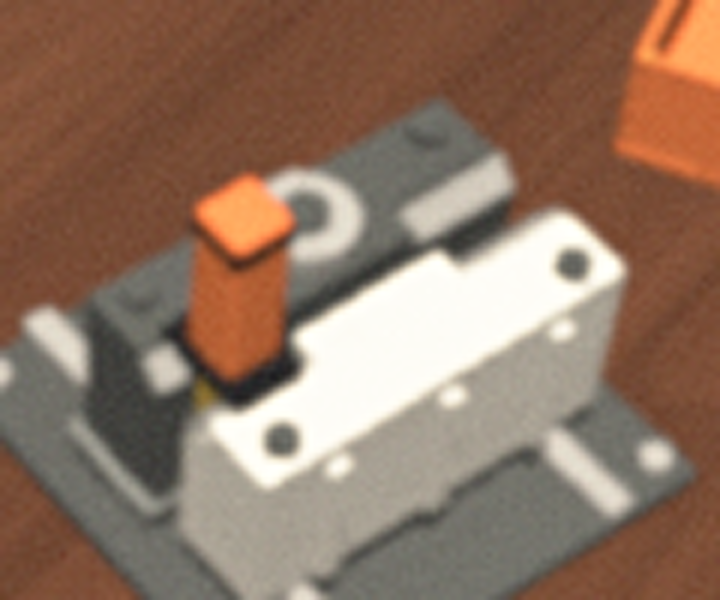

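View pics/u.png

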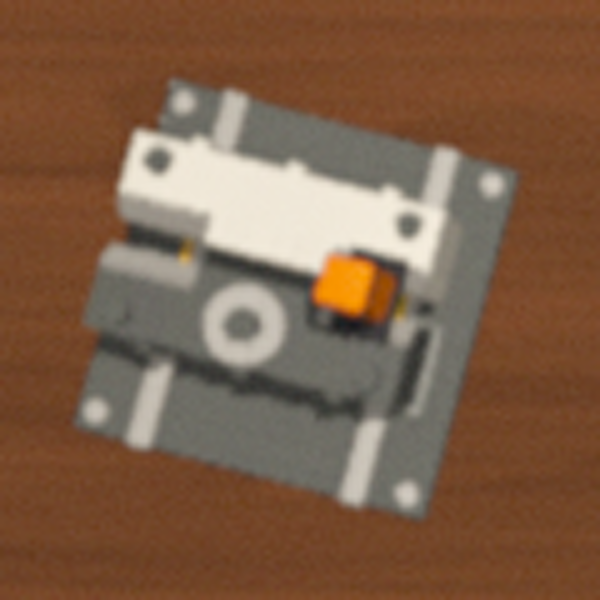

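Run:
```python
from h import *
f=lambda u,v:ray('scene',(u+.5)/6-.5+250,(v+.5)/6-.5+80,.099)[:2]
an,af,dn,df=f(265,488),f(628,268),f(88,298),f(437,100)
y=(df-dn)/np.linalg.norm(df-dn);x=np.array([y[1],-y[0]])
print('gapA-end,B-end mm',((an-dn)@x-.09)*1e3,((af-df)@x-.09)*1e3, 'lens',np.linalg.norm(af-an),np.linalg.norm(df-dn))
```

```text
gapA-end,B-end mm 10.702347987904828 10.631440819314053 lens 0.16165054047638444 0.1583762296428446
```

```bash
python3 -c "
from station import manip,get_state
print(manip.sign_off(),get_state()['time_s'])"
```

```text
the job is handed in; nothing more can be done
the job is handed in; nothing more can be done
```

The housing is parted at both ends and the job is handed in; sign-off gave no verdict. The wedge stands in notch A with the gripper well clear, and the clock read about 19 s.

- **How it went:** I took the orange-handled wedge from the rack and pushed it about 38 mm into notch A. I then pushed it to about 62 mm in notch B, with its shoulder almost at the housing. Back in notch A I pushed it home until the shoulder seated at 28 N on the wrist, then let go.
- **Last checks:** The final images show the wedge upright. The corner measurement gives about 10.7 mm at end A and 10.6 mm at end B, so the halves are parallel to within about 1 mm.
- **Differences and limits:** That is slightly below the nominal 12 mm but well above the required 7.5 mm. The gaps are read from image corners at roughly 1–2 mm, so the in-between gaps were only rough estimates (about 5 mm at A, then about 11 mm at B). No check failed.

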